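# Fill a shop counter's stock bay

### The job

Load the stock bay on the counter: slide the clear tub, the large wire spool and the brass bangle in through its open mouth so that they stand one behind the other, tub at the back, spool in the middle, bangle at the front, all flat on the counter and with nothing sticking out past the mouth. Keep them down on the counter all the way, without lifting or tipping any of them, and leave the carton, the small reel and the jar where they are.

Things in the scene. Friction and masses are not known exactly. Their poses are not given: they have to be found in the camera images.
- bay: Open-fronted stock bay fixed to the counter: a U of three white rails 30 mm high, 8 mm thick; no floor or sill. Inside 114 mm wide, 290 mm deep. Origin: middle of the open mouth at counter height; y points into the bay along its centre line (back rail face at y = 290 mm), x across it (side rail faces at x = -57 and 57 mm), z up. The mouth faces roughly to the robot's right.
- tub: Closed clear plastic tub holding thin brass rings, an upright cylinder 90 mm in diameter and 68 mm high with a flat white lid of the same diameter. Origin: centre of its underside, z up.
- spool: Large wire spool standing on end: black flanges 90 mm in diameter and 9 mm thick at bottom and top, brass wire 76 mm in diameter between, 50 mm high. Origin: centre of its underside, z up.
- bangle: Brass bangle (ring) lying flat, 90 mm outer and 72 mm inner diameter, 14 mm high. Origin: centre of its underside, z up.
- carton: Bystander: small closed cardboard carton with a strip of paper tape, 75 (x) x 55 (y) x 40 (z) mm. Origin: centre of its underside.
- reel: Bystander: small black reel of copper wire standing on end, 56 mm in diameter, 40 mm high. Origin: centre of its underside.
- jar: Bystander: closed glass jar with a black cap, 56 mm in diameter, 80 mm high. Origin: centre of its underside.

How it is judged:
By the outcome, as a careful person would: the job done as asked, in the order asked, and still so for the second after the job is handed in, with the robot touching nothing.
It also fails if it takes over 72 s, if anything falls off the work surface, if the arm or the gripper's body presses on something with over 40 N, if the wrist force passes 120 N, or if a joint passes its speed limit or range.

### The arm

A 6-joint arm with a two-finger parallel gripper is mounted at the origin on the work surface. World frame = base frame: x ahead of the robot, y to its left, z up, the work surface at z = 0. Lengths are in mm, angles in rad, forces in N, time in s.
With the tool pointing down it reaches from about 350 to 975 mm from the base axis. Payload 7.1 kg.
Tool frame: the origin (TCP) lies midway between the tips of the shut fingers; the grasp point (between the pads) lies 19 mm behind it; z points along the fingers, y is the line along which they close (so a half turn about z gives the same grasp; the last joint's range is limited). The gripper opens to 88 mm and grips with 3 to 60 N. Pads are 20 mm wide; open, the fingers measure 115 mm over their backs; the gripper's body (75 mm by 178 mm) begins 61 mm behind the grasp point.
Start: joints at [-1.239, 0.423, 1.63, -0, 1.089, -0.019], TCP at [214.797, -586.913, 222.675] pointing down, gripper open.
Joint ranges: [-3, 3], [-0.9, 2.11], [0.09, 2.58], [-1.31, 4.45], [0.11, 2.69], [-2.54, 2.54]. Speed limits (rad/s): [2.39, 2.39, 3.01, 3.14, 3.14, 3.14].

### API

Orientations are given as a rotation vector (axis times angle).
In Python, from workcell import ctrl gives the robot as it stands.
- The arm moves only by the shell command python3 -m pendant 'ROWS'. ROWS is a JSON object of lists of equal length, an entry for each row: "grip": the opening, from -1 (shut) to 1 (fully open); "linear": the shift along the tool's x, y, z in mm, a list of three; "angular": the turn, a rotation vector about the tool's x, y, z in rad, a list of three. In form: {"grip": [grip, ...], "linear": [[tx, ty, tz], ...], "angular": [[ax, ay, az], ...]}. A call has 1 to 12 rows; each row shifts and turns the commanded pose from where the row before left it, along the tool's axes as they then stand; what a row does not reach is not made up. A row lasts 1/12 s, in which the tool goes at most 41.7 mm and 7.16 degrees, less where a joint would pass 70% of its speed; a pose out of reach is approached as far as the arm can. A call with a gripper value outside its range is refused whole. The fingers move at their own pace and stop on an object; the grip force is fixed at half the most. Time passes only in rows, so rows that do not move let the fingers close. It gives the time, the measured TCP pose, the force, the opening and the grip force at its end, in the units of the state.
- ctrl.get_obs(): the state, without advancing time (a new reading comes with each control period).
- ctrl.get_image(name): name is "side" or "top"; returns the picture (480x640x3 uint8, red, green, blue); there is no depth.
- ctrl.camera_params(name): a dict with "vfov" (degrees; the focal length in pixels is half the picture's height over the tangent of half this angle, whatever the lens; pixels are square), "cx", "cy" (the principal point, pixels), "k1" (the pictures are not rectified: a ray, as slopes to the right and down, at radius r is drawn at 1 + k1 r^2 times it, then the intrinsics apply), "R" (3x3) and "t" (3): a world point X has camera coordinates R X + t. Camera axes: x right, y down, z forward; pixel columns grow to the right and rows downward; lengths in mm; the calibration is good to about 2 mm. A picture is of the moment at which its call begins. camera_params takes no time and is no camera call.
- ctrl.close_job(): hands the job in; it is judged then, once.
The state is a dict: "t": time; "qpos": joint angles; "qvel": joint speeds; "joint_torque": joint torques, N m; "ee_pos": TCP position; "orientation": TCP orientation; "ft_force": force on the tool from outside, world axes, zero at the start; "moment": the same for the moment, N m; "width": finger opening in mm; "grasp_force": force on a finger pad.
Only numpy, scipy, OpenCV 4.12 (cv2) and the standard library are available. Lean on these libraries where they do the work, as an engineer would, in place of code of your own. Each camera call takes 0.05 s, during which the arm holds its last target. There are 200 camera calls.

## Working session

There is one attempt and no reset: what is moved stays moved. The work goes in short steps, Python scripts to look and compute and a shell command to move; the robot and the scene stay as the last step left them, time stands still between calls to the robot, and variables do not carry over. Pictures are saved under pics/ and viewed, at most 10 in all, crops included, and the job is handed in when it is done.

```bash
mkdir -p pics; python3 - <<'E'
from workcell import ctrl
import cv2
for n in("top","side"):
    im=ctrl.get_image(n); cv2.imwrite(f"pics/{n}0.png",im[...,::-1]); print(n,ctrl.camera_params(n))
print(ctrl.get_obs())
E
```

```text
top {'vfov': 52.21768859045742, 'cx': 321.90187896718345, 'cy': 235.23624441194212, 'k1': -0.08079523003852467, 'R': array([[ 0.02068808, -0.99977297,  0.0051006 ],
       [-0.99123901, -0.02117661, -0.13037169],
       [ 0.13045011, -0.00235877, -0.99145207]]), 't': array([-101.19569183,  568.29401204, 1057.79183565])}
side {'vfov': 48.31762822641379, 'cx': 331.49333895224777, 'cy': 240.50963328022476, 'k1': -0.11079376972431974, 'R': array([[-0.89836981, -0.43876326,  0.02045711],
       [-0.28408714,  0.5448868 , -0.7889188 ],
       [ 0.33500177, -0.71455243, -0.61415685]]), 't': array([ 447.58985563,  219.99432859, 1010.09052383])}
{'t': 0.1, 'qpos': array([-1.23898123e+00,  4.23729132e-01,  1.63059973e+00, -2.80701841e-05,
        1.08865456e+00, -1.89517239e-02]), 'qvel': array([ 4.56686557e-04, -2.18677767e-03, -1.46323805e-03, -8.29854138e-04,
        6.84501787e-05,  1.05428107e-03]), 'joint_torque': array([ 1.13833044e-03, -5.45612669e+01, -2.74324161e+01,  6.45510620e-02,
        1.87582523e-02, -1.75377033e-05]), 'ee_pos': array([ 214.63969092, -586.44266638,  222.00692697]), 'orientation': array([-3.09204722e+00, -5.47944040e-01,  3.78761090e-04]), 'ft_force': array([-0.33264256, -0.97438468,  0.22305759]), 'moment': array([ 0.00354533, -0.02350003,  0.02530905]), 'grasp_force': 0.0, 'width': 88.16467047391369}
```

View pics/top0.png

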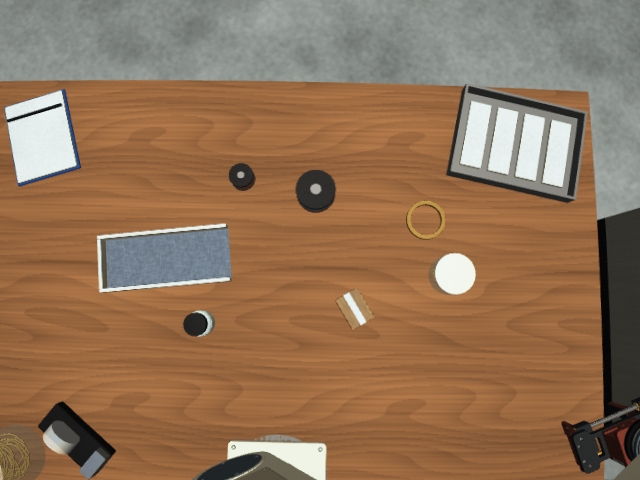

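View pics/side0.png

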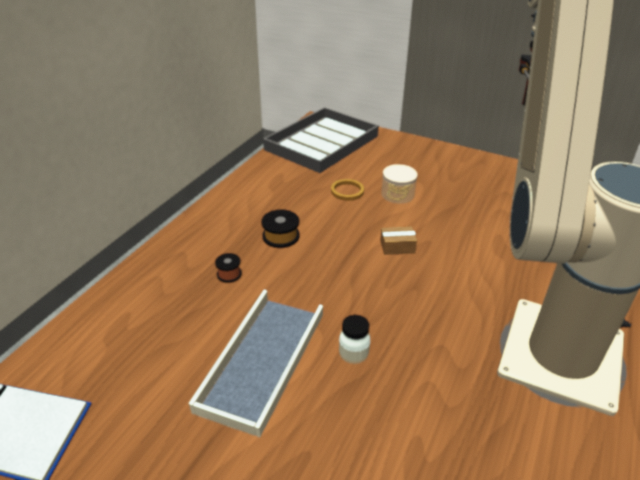

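The top view shows the bay mouth at the right (col 231, rows 226–280), with its back at col 98. The tub is at (455,274), the spool at (316,190), the bangle at (426,220), the carton at (355,309), the reel at (241,176) and the jar at (199,323). The side view agrees with this.

```bash
cat > h.py <<'E'
import numpy as np, cv2
from scipy.optimize import least_squares
from workcell import ctrl
P=ctrl.camera_params("top"); R=np.array(P["R"]); T=np.array(P["t"]); C=-R.T@T
f=240/np.tan(np.radians(P["vfov"])/2); K=np.array([[f,0,P["cx"]],[0,f,P["cy"]],[0,0,1]])
def cast(px,z):
    n=cv2.undistortPoints(np.float64(px).reshape(-1,1,2),K,np.array([P["k1"],0,0,0,0.]))[:,0]
    d=np.c_[n,np.ones(len(n))]@R
    return (C+d*((z-C[2])/d[:,2])[:,None])[:,:2]
def proj(p):
    return cv2.projectPoints(np.float64(p).reshape(-1,1,3),cv2.Rodrigues(R)[0],T,K,np.array([P["k1"],0,0,0,0.]))[0][:,0]
def contour(mask,at,win=45):
    m=np.zeros_like(mask); x,y=map(int,at); a,b=max(y-win,0),max(x-win,0)
    m[a:y+win,b:x+win]=mask[a:y+win,b:x+win]
    cs=cv2.findContours(m,cv2.RETR_EXTERNAL,cv2.CHAIN_APPROX_NONE)[0]
    return max(cs,key=cv2.contourArea)[:,0]
def circ(c,z,r,far=True):
    w=cast(c,z); c0=w.mean(0)
    if far:
        u=(c0-C[:2])/np.linalg.norm(c0-C[:2]); w=w[(w-c0)@u>0]
    s=least_squares(lambda p:np.linalg.norm(w-p[:2],axis=1)-p[2],[*c0,r],loss="soft_l1")
    g=least_squares(lambda p:np.linalg.norm(w-p,axis=1)-r,c0,loss="soft_l1")
    return g.x.round(1),s.x.round(1)
def masks(im):
    h=cv2.cvtColor(im,cv2.COLOR_RGB2HSV); H,S,V=cv2.split(h)
    return dict(white=((S<45)&(V>165)).astype(np.uint8),black=((V<75)).astype(np.uint8),
      brass=((H>15)&(H<30)&(S>120)&(V>110)).astype(np.uint8)),h
E
python3 - <<'E'
from h import *
im=cv2.imread("pics/top0.png")[...,::-1].copy(); m,h=masks(im)
print("C",C)
print("tub",circ(contour(m["white"],(455,274),30),68,45,False))
print("spool",circ(contour(m["black"],(316,190),30),50,45))
print("reel",circ(contour(m["black"],(241,176),22),40,28))
print("jar",circ(contour(m["black"],(196,324),22),80,24))
print("hsv bangle/wood",h[220,407:411].tolist(),h[220,425].tolist())
print("bangle",circ(contour(m["brass"],(426,220),27),14,45,False))
print("carton",cast([(355,309)],40))
q=np.zeros_like(m["white"]);q[215:300,90:240]=m["white"][215:300,90:240]
pt=np.argwhere(q)[:,::-1]; w=cast(pt,30)
r=cv2.minAreaRect(w.astype(np.float32)); print(r,cv2.boxPoints(r))
# inner edges of side rails: per-column transitions
for c in (120,150,180,210,225):
    rows=np.flatnonzero(q[:,c]); sp=np.split(rows,np.flatnonzero(np.diff(rows)>3)+1)
    print(c,[(s[0],s[-1],cast([(c,s[0]-.5),(c,s[-1]+.5)],30).round(1).tolist()) for s in sp])
E
```

```text
C [ 427.41967836  -86.64308525 1123.35551544]
tub (array([ 489.4, -378.7]), array([ 489.4, -378.7,   43.5]))
spool (array([671.2, -72.5]), array([674.1, -72.1,  42.7]))
reel (array([703.4,  97.9]), array([705.5,  99.2,  26.1]))
jar (array([370.3, 175.4]), array([370.1, 176.2,  23.3]))
hsv bangle/wood [[19, 158, 173], [20, 155, 189], [20, 154, 190], [18, 154, 179]] [13, 149, 164]
bangle (array([ 615.7, -328. ]), array([ 615.7, -328. ,   44.1]))
carton [[ 408.35521723 -165.18123248]]
((512.7869262695312, 270.63238525390625), (129.98965454101562, 297.5725402832031), 6.498170852661133) [[431.37128 411.1072 ]
 [465.04803 115.44644]
 [594.2026  130.15756]
 [560.5258  425.81833]]
120 [(np.int64(234), np.int64(236), [[565.4, 371.1], [558.5, 370.6]]), (np.int64(287), np.int64(289), [[445.3, 362.5], [438.5, 362.1]])]
150 [(np.int64(231), np.int64(233), [[573.8, 301.8], [566.9, 301.3]]), (np.int64(284), np.int64(287), [[453.9, 294.1], [444.9, 293.5]])]
180 [(np.int64(228), np.int64(230), [[582.1, 233.0], [575.2, 232.6]]), (np.int64(281), np.int64(284), [[462.3, 226.2], [453.4, 225.7]])]
210 [(np.int64(225), np.int64(227), [[590.4, 164.7], [583.5, 164.4]]), (np.int64(278), np.int64(282), [[470.7, 158.8], [459.6, 158.3]])]
225 [(np.int64(224), np.int64(226), [[593.4, 130.7], [586.5, 130.3]]), (np.int64(277), np.int64(280), [[473.7, 125.2], [464.8, 124.8]])]
```

```bash
python3 -m pendant '{"grip":[0.36,0.36,0.36,0.36,0.36,0.36,0.36,0.36,0.36,0.36,0.36,0.36],"linear":[[30,-4,0],[33,-5,0],[33,-5,0],[33,-5,0],[33,-5,0],[33,-5,0],[33,-4,0],[33,-4,0],[33,-5,0],[0,0,0],[0,0,0],[0,0,0]],"angular":[[0,0,0],[0,0,0],[0,0,0],[0,0,0],[0,0,0],[0,0,0],[0,0,0],[0,0,0],[0,0,0],[0,0,-0.115],[0,0,-0.115],[0,0,-0.115]]}'
python3 -m pendant '{"grip":[0.36,0.36,0.36,0.36,0.36,0.36,0.36,0.36],"linear":[[0,0,20],[0,0,20],[0,0,20],[0,0,20],[0,0,20],[0,0,20],[0,0,0],[0,0,0]],"angular":[[0,0,-0.115],[0,0,-0.115],[0,0,-0.115],[0,0,-0.115],[0,0,-0.115],[0,0,-0.11],[0,0,0],[0,0,0]]}'
```

```text
t: 1.1
ee_pos: [477.0, -445.5, 222.0]
orientation: [-2.949, -1.081, 0.001]
ft_force: [-0.6, 0.9, 0.8]
width: 59.5
grasp_force: 0.0
t: 1.77
ee_pos: [475.7, -445.7, 101.5]
orientation: [-2.423, -1.995, 0.001]
ft_force: [1.1, 0.4, 0.6]
width: 59.8
grasp_force: 0.0
```

```bash
python3 -m pendant '{"grip":[0.36,0.36,0.36,0.36,0.36,0.36,0.36,0.36,0.36,0.36,0.36,0.36],"linear":[[0,0,20],[0,0,25],[0,0,25],[0,0,15],[0,0,8],[0,0,0],[8,0,0],[8,0,0],[6,0,0],[4,0,0],[5,0,0],[8,0,0]],"angular":[[0,0,0],[0,0,0],[0,0,0],[0,0,0],[0,0,0],[0,0,0],[0,0,0],[0,0,0],[0,0,0],[0,0,0],[0,0,0],[0,0,0]]}'
python3 - <<'E'
from h import *
im=ctrl.get_image("top"); cv2.imwrite("pics/top1.png",im[...,::-1])
c=proj([489,-375,68])[0]; print(c)
cv2.imwrite("pics/c1.png",cv2.resize(im[190:350,360:560,::-1],None,fx=3,fy=3))
E
```

```text
t: 2.77
ee_pos: [484.6, -409.2, 11.0]
orientation: [2.42, 1.999, -0.0]
ft_force: [-1.1, -3.9, 2.6]
width: 59.9
grasp_force: 2.6
[452.9690312  273.35694831]
```

View pics/c1.png

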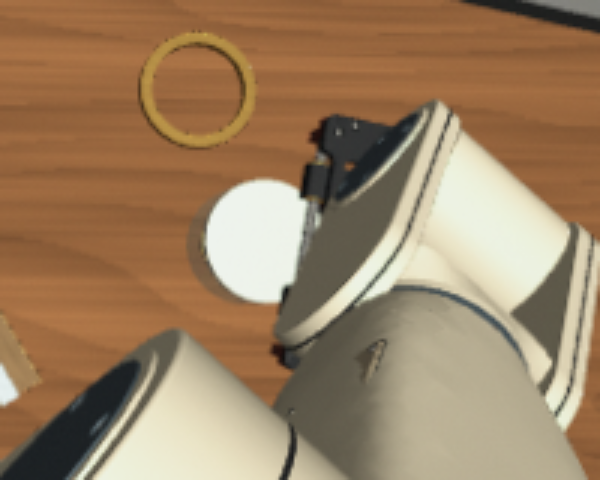

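The crop shows the open fingers cradling the tub's right side, with the tub upright and the bangle clear at crop (198,90). I'll keep pushing.

```bash
python3 -m pendant '{"grip":[0.36,0.36,0.36,0.36,0.36,0.36,0.36,0.36,0.36,0.36,0.36,0.36],"linear":[[10,0,0],[13,0,0],[16,0,0],[18,0,0],[18,0,0],[18,0,0],[18,0,0],[18,0,0],[18,0,0],[16,0,0],[10,0,0],[6,0,0]],"angular":[[0,0,0],[0,0,0],[0,0,0],[0,0,0],[0,0,0],[0,0,0],[0,0,0],[0,0,0],[0,0,0],[0,0,0],[0,0,0],[0,0,0]]}'
cat > tub.py <<'E'
from h import *
import sys
# lid centre & reach ahead of TCP: args approx world x y, name
im=ctrl.get_image("top"); cv2.imwrite("pics/%s.png"%sys.argv[1],im[...,::-1])
o=ctrl.get_obs(); v=o["orientation"]; yaw=2*np.arctan2(v[1],v[0])%(2*np.pi); yaw=yaw if yaw<np.pi else yaw-2*np.pi
x=np.array([np.cos(yaw),np.sin(yaw)]); y=np.array([x[1],-x[0]]); tcp=o["ee_pos"]
g=tcp[:2]+43.5*x; px=proj([*g,68])[0]; m,_=masks(im)
c=contour(m["white"],px,26); w=cast(c,68)
far=w[(w-tcp[:2])@x>w.mean(0)@x-tcp[:2]@x]   # leading half: free of the gripper
s=least_squares(lambda p:np.linalg.norm(far-p,axis=1)-43.5,g,loss="soft_l1").x
print("tcp",tcp.round(1),"yaw",np.degrees(yaw).round(1),"tub",s.round(1),"rel",((s-tcp[:2])@x).round(1),((s-tcp[:2])@y).round(1))
M=np.array([529.6,122.8]);d=np.array([-.1132,.9936]);n=np.array([d[1],-d[0]])
print("bay: s",((s-M)@d).round(1),"lat(right+)",((s-M)@n).round(1),"F",o["ft_force"].round(1))
E
python3 tub.py top2
```

```text
t: 3.82
ee_pos: [518.8, -232.1, 10.7]
orientation: [2.419, 2.001, 0.001]
ft_force: [-1.3, -7.3, 5.6]
width: 59.6
grasp_force: 3.6
tcp [ 518.8 -231.5   10.6] yaw 79.2 tub [ 529.9 -187.9] rel 44.9 2.7
bay: s -308.8 lat(right+) -34.9 F [ 1.6 -0.2  1.7]
```

```bash
python3 -m pendant '{"grip":[0.36,0.36,0.36,0.36,0.36,0.36,0.36,0.36,0.36,0.36,0.36,0.36],"linear":[[8,0,0],[14,0,0],[16,0,0],[16,0,0],[16,0,0],[16,2,0],[16,2,0],[16,2,0],[16,2,0],[16,2,0],[12,2,0],[8,1,0]],"angular":[[0,0,0],[0,0,0],[0,0,0],[0,0,0],[0,0,-0.02],[0,0,-0.045],[0,0,-0.045],[0,0,-0.045],[0,0,-0.045],[0,0,-0.045],[0,0,-0.04],[0,0,-0.02]]}'
python3 tub.py top3
```

```text
t: 4.87
ee_pos: [549.8, -64.3, 10.3]
orientation: [2.086, 2.347, 0.001]
ft_force: [0.2, -7.1, 5.7]
width: 59.9
grasp_force: 3.7
tcp [549.6 -63.3  10.2] yaw 96.8 tub [554.2   5.4] rel 67.7 12.6
bay: s -119.4 lat(right+) 11.1 F [2.1 0.5 0.6]
```

```bash
python3 - <<'E'
import cv2
im=cv2.imread("pics/top3.png"); cv2.imwrite("pics/c3.png",cv2.resize(im[150:350,80:380],None,fx=2.5,fy=2.5))
E
```

```text
(no output)
```

View pics/c3.png

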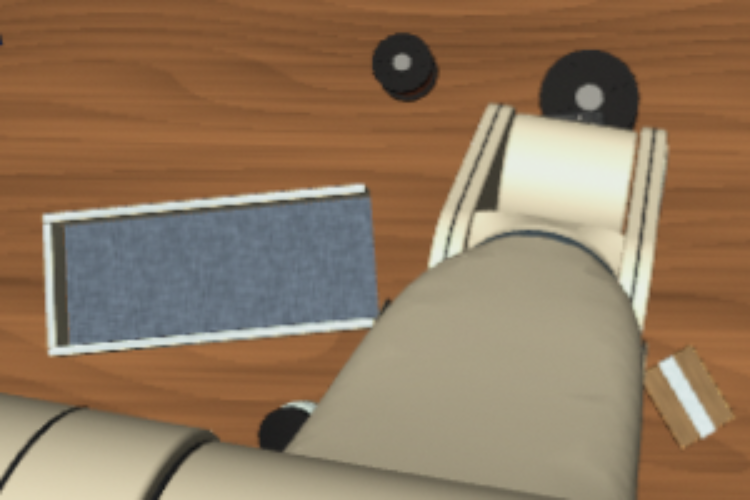

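The arm hides the tub from above here. The rails are clear, the spool (crop 589,90) hasn't moved, and the jar is partly hidden. I'll check with the side camera.

```bash
python3 - <<'E'
from workcell import ctrl
import cv2
im=ctrl.get_image("side"); cv2.imwrite("pics/side3.png",im[...,::-1])
cv2.imwrite("pics/cs3.png",cv2.resize(im[150:450,170:470,::-1],None,fx=2,fy=2))
E
```

```text
(no output)
```

View pics/cs3.png

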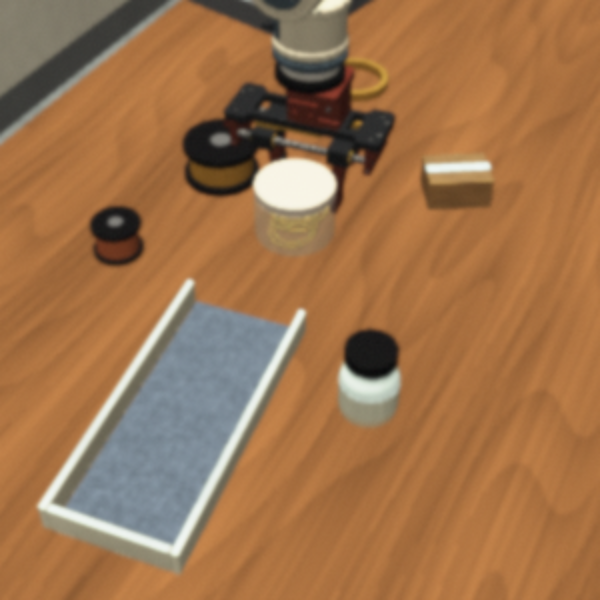

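The side view is clear. The tub stands upright, cradled by both fingers at crop (295,205), and it lines up with the mouth. I'll measure from this camera.

```bash
python3 -m pendant '{"grip":[0.36,0.36,0.36,0.36,0.36,0.36,0.36,0.36,0.36,0.36,0.36,0.36],"linear":[[8,0,0],[14,0,0],[18,0.5,0],[20,0.5,0],[20,0.5,0],[20,0.5,0],[20,0,0],[20,0,0],[20,0,0],[18,0,0],[12,0,0],[8,0,0]],"angular":[[0,0,0],[0,0,0],[0,0,0],[0,0,0],[0,0,0],[0,0,0],[0,0,0],[0,0,0],[0,0,0],[0,0,0],[0,0,0],[0,0,0]]}'
CAM=side python3 tub.py
```

```text
t: 5.97
ee_pos: [527.6, 132.7, 9.8]
orientation: [-2.09, -2.346, 0.001]
ft_force: [0.8, -6.2, 4.9]
width: 59.6
grasp_force: 3.6
tcp [527.6 132.7   9.8] yaw 96.6 F [ 0.8 -6.2  4.9]
tcp [527.6 132.7] tool-rel 0.0 0.0 bay s 10.0 lat -0.9
[280. 300.] [[278.5, 302.0], [31.4, 50.5], 80.6]
tub [521.2 179.9] tool-rel 47.6 -0.9 bay s 57.7 lat -1.9
```

```bash
python3 -m pendant '{"grip":[0.36,0.36,0.36,0.36,0.36,0.36,0.36,0.36,0.36,0.36,0.36,0.36],"linear":[[8,0,0],[14,0,0],[18,0,0],[20,0,0],[20,0,0],[20,0,0],[20,0,0],[20,0,0],[18,0,0],[12,0,0],[8,0,0],[4,0,0]],"angular":[[0,0,0],[0,0,0],[0,0,0],[0,0,0],[0,0,0],[0,0,0],[0,0,0],[0,0,0],[0,0,0],[0,0,0],[0,0,0],[0,0,0]]}'
CAM=side python3 tub.py
```

```text
t: 7.02
ee_pos: [506.6, 312.9, 9.5]
orientation: [-2.09, -2.345, 0.002]
ft_force: [1.7, -7.5, 5.9]
width: 59.6
grasp_force: 3.7
tcp [506.6 312.9   9.5] yaw 96.6 F [ 1.7 -7.5  5.9]
tcp [506.6 312.9] tool-rel 0.0 0.0 bay s 191.5 lat -1.3
[237. 372.] [[235.4, 373.2], [42.0, 53.3], 83.4]
tub [501.6 360.5] tool-rel 47.8 0.4 bay s 239.3 lat -0.9
```

```bash
python3 -m pendant '{"grip":[0.36,0.36,0.36,0.36,0.36,0.36,0.36,0.36,0.36,0.36],"linear":[[4,0,0],[3,0,0],[1,0,0],[0,0,0],[-8,0,0],[-15,0,0],[0,0,-20],[0,0,-35],[0,0,-35],[0,0,-25]],"angular":[[0,0,0],[0,0,0],[0,0,0],[0,0,0],[0,0,0],[0,0,0],[0,0,0],[0,0,0],[0,0,0],[0,0,0]]}'
python3 -m pendant '{"grip":[0.36,0.36,0.36,0.36,0.36,0.36,0.36,0.36,0.36,0.36,0.36,0.36],"linear":[[-25,10,0],[-35,15,0],[-36,15,0],[-36,15,0],[-36,15,0],[-36,15,0],[-36,15,0],[-36,15,0],[-36,15,0],[-36,15,0],[-36,15,0],[-25,12,0]],"angular":[[0,0,0],[0,0,0],[0,0,0],[0,0,0],[0,0,0],[0,0,0],[0,0,0],[0,0,0],[0,0,0],[0,0,0],[0,0,0],[0,0,0]]}'
python3 -m pendant '{"grip":[0.36,0.36,0.36,0.36,0.36,0.36,0.36,0.36,0.36,0.36],"linear":[[0,0,0],[0,0,0],[0,0,0],[0,0,0],[0,0,0],[0,0,0],[0,0,0],[0,0,0],[0,0,0],[0,0,0]],"angular":[[0,0,-0.11],[0,0,-0.11],[0,0,-0.11],[0,0,-0.11],[0,0,-0.11],[0,0,-0.11],[0,0,-0.11],[0,0,-0.11],[0,0,-0.1],[0,0,0]]}'
cat > spool.py <<'E'
from rel import *
import sys
im=ctrl.get_image("side"); cv2.imwrite("pics/%s.png"%sys.argv[1],im[...,::-1]); m,_=masks(im)
g=np.array([float(sys.argv[2]),float(sys.argv[3])]) if len(sys.argv)>3 else tcp[:2]+44*x
px=proj([*g,25])[0]; c=contour(m["black"],px,30); w=cast(c,50)
u=C[:2]-w.mean(0); u/=np.linalg.norm(u); a=np.ptp(w@np.array([-u[1],u[0]]))
q=np.array([-u[1],u[0]]); across=(np.max(w@q)+np.min(w@q))/2; far=np.min(w@u)+45
print(px.round(),"width",a.round(1)); report("spool",across*q+far*u)
E
CAM=side python3 spool.py side4 672 -72
python3 - <<'E'
from rel import *
im=ctrl.get_image("top"); cv2.imwrite("pics/top4.png",im[...,::-1]); m,_=masks(im)
report("spooltop",circ(contour(m["black"],(316,190),30),50,45)[0]); px=proj([*(M+245*d),68])[0]
s=circ(contour(m["white"],px,19),68,44,False);report("tub",s[0]);print(s,px)
E
```

```text
t: 7.9
ee_pos: [509.5, 297.1, 126.8]
orientation: [2.091, 2.344, 0.002]
ft_force: [0.2, -0.1, -1.1]
width: 59.5
grasp_force: 0.0
t: 8.9
ee_pos: [727.0, -93.1, 124.2]
orientation: [2.093, 2.343, 0.0]
ft_force: [0.1, 1.3, -0.0]
width: 59.8
grasp_force: 0.0
t: 9.73
ee_pos: [725.8, -89.6, 124.1]
orientation: [-0.736, -3.053, -0.0]
ft_force: [-0.1, 0.2, 0.0]
width: 59.5
grasp_force: 0.0
tcp [725.8 -89.6 124.1] yaw 152.9 F [-0.1  0.2  0. ]
tcp [725.8 -89.6] tool-rel 0.0 0.0 bay s -233.3 lat 170.9
[279. 228.] width 84.7
spool [666.8 -68.7] tool-rel 62.0 -8.2 bay s -205.8 lat 114.7
tcp [725.9 -89.5 124.2] yaw 152.6 F [-0.1  0.3 -0.1]
tcp [725.9 -89.5] tool-rel 0.0 0.0 bay s -233.1 lat 171.0Traceback (most recent call last):
  File "<stdin>", line 3, in <module>
  File "h.py", line 16, in contour
    return max(cs,key=cv2.contourArea)[:,0]
           ~~~^^^^^^^^^^^^^^^^^^^^^^^^
ValueError: max() iterable argument is empty
```

```bash
python3 -m pendant '{"grip":[0.36,0.36,0.36,0.36,0.36,0.36,0.36,0.36,0.36,0.36],"linear":[[-8,-9,0],[0,0,20],[0,0,30],[0,0,30],[0,0,20],[0,0,12],[0,0,5],[4,0,0],[6,0,0],[4,0,0]],"angular":[[0,0,0],[0,0,0],[0,0,0],[0,0,0],[0,0,0],[0,0,0],[0,0,0],[0,0,0],[0,0,0],[0,0,0]]}'
CAM=side python3 - <<'E'
from rel import *
im=ctrl.get_image("side"); cv2.imwrite("pics/side5.png",im[...,::-1])
cv2.imwrite("pics/cs5.png",cv2.resize(im[150:450,170:470,::-1],None,fx=2,fy=2))
E
```

```text
t: 10.67
ee_pos: [717.6, -93.6, 9.3]
orientation: [0.74, 3.051, 0.0]
ft_force: [-0.5, -0.0, -0.1]
width: 59.2
grasp_force: 0.0
tcp [717.6 -93.6   9.3] yaw 152.7 F [-0.5 -0.  -0.1]
tcp [717.6 -93.6] tool-rel 0.0 0.0 bay s -236.3 lat 162.3
```

View pics/cs5.png

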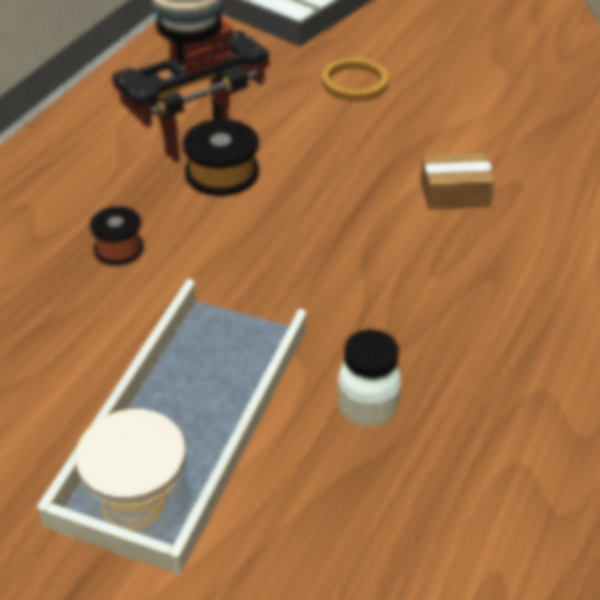

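The tub is upright at the back of the bay (crop 130,465). The fingers are behind the spool (crop 222,155), centred on it. I'll lower by 4 mm and push leg 1.

```bash
python3 -m pendant '{"grip":[0.36,0.36,0.36,0.36,0.36,0.36,0.36,0.36,0.36,0.36,0.36,0.36],"linear":[[0,0,4],[4,0,0],[5,0,0],[8,0,0],[13,0,0],[17,0,0],[20,0,0],[20,0,0],[20,0,0],[18,0,0],[12,0,0],[8,0,0]],"angular":[[0,0,0],[0,0,0],[0,0,0],[0,0,0],[0,0,0],[0,0,0],[0,0,0],[0,0,0],[0,0,0],[0,0,0],[0,0,0],[0,0,0]]}'
CAM=side python3 spool.py side6
```

```text
t: 11.72
ee_pos: [587.3, -26.6, 4.2]
orientation: [0.74, 3.053, 0.0]
ft_force: [2.2, -0.7, -0.7]
width: 59.8
grasp_force: 1.3
tcp [587.3 -26.6   4.2] yaw 152.8 F [ 2.2 -0.7 -0.7]
tcp [587.3 -26.6] tool-rel 0.0 0.0 bay s -154.9 lat 40.4
[313. 259.] width 110.9
spool [576.3 -30. ] tool-rel 8.2 -8.1 bay s -157.2 lat 29.1
```

```bash
python3 -m pendant '{"grip":[0.36,0.36,0.36,0.36,0.36,0.36,0.36,0.36,0.36,0.36],"linear":[[3,0,0],[1,0,0],[0,0,0],[-8,0,0],[-17,0,0],[0,0,-20],[0,0,-35],[0,0,-30],[15,-29,0],[15,-29,0]],"angular":[[0,0,0],[0,0,0],[0,0,0],[0,0,0],[0,0,0],[0,0,0],[0,0,0],[0,0,0],[0,0,0],[0,0,0]]}'
python3 -m pendant '{"grip":[0.36,0.36,0.36,0.36,0.36,0.36,0.36,0.36,0.36,0.36],"linear":[[0,0,0],[0,0,0],[0,0,0],[0,0,0],[0,0,0],[0,0,0],[0,0,0],[0,0,0],[0,0,0],[0,0,0]],"angular":[[0,0,0.11],[0,0,0.11],[0,0,0.11],[0,0,0.11],[0,0,0.11],[0,0,0.11],[0,0,0.11],[0,0,0.11],[0,0,0.103],[0,0,0]]}'
CAM=side python3 spool.py side7 544 -5
python3 -c "
import cv2;im=cv2.imread('pics/side7.png');cv2.imwrite('pics/cs7.png',cv2.resize(im[150:350,220:420],None,fx=2,fy=2))"
```

```text
t: 12.6
ee_pos: [556.2, -75.2, 90.7]
orientation: [0.737, 3.049, 0.001]
ft_force: [-0.3, -0.4, -0.9]
width: 59.5
grasp_force: 0.0
t: 13.43
ee_pos: [554.0, -75.1, 88.5]
orientation: [-2.098, -2.338, 0.0]
ft_force: [0.5, -0.1, 0.1]
width: 59.3
grasp_force: 0.0
tcp [554.  -75.1  88.5] yaw 96.2 F [ 0.5 -0.1  0.1]
tcp [554.  -75.1] tool-rel 0.0 0.0 bay s -199.4 lat 1.9
[314. 260.] width 83.2
spool [543.6   0.7] tool-rel 76.5 -2.2 bay s -122.9 lat 0.1
```

View pics/cs7.png

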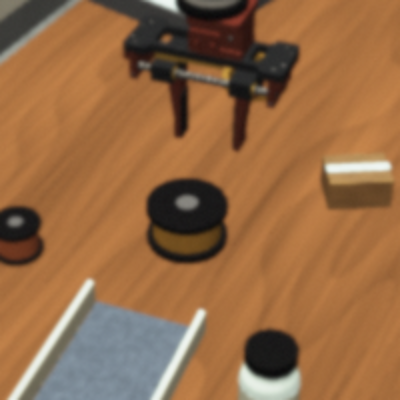

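The crop shows the spool standing free in front of the mouth at (187,220). The open gripper is behind it on the bay line.

```bash
python3 -m pendant '{"grip":[0.36,0.36,0.36,0.36,0.36,0.36,0.36,0.36,0.36,0.36,0.36,0.36],"linear":[[0,-2,15],[0,0,25],[0,0,25],[0,0,13],[0,0,6],[8,0,0],[8,0,0],[5,0,0],[4,0,0],[8,0,0],[12,0,0],[16,0,0]],"angular":[[0,0,-0.005],[0,0,0],[0,0,0],[0,0,0],[0,0,0],[0,0,0],[0,0,0],[0,0,0],[0,0,0],[0,0,0],[0,0,0],[0,0,0]]}'
python3 -m pendant '{"grip":[0.36,0.36,0.36,0.36,0.36,0.36,0.36,0.36,0.36,0.36],"linear":[[18,0,0],[20,0,0],[20,0,0],[20,0,0],[20,0,0],[20,0,0],[18,0,0],[14,0,0],[8,0,0],[4,0,0]],"angular":[[0,0,0],[0,0,0],[0,0,0],[0,0,0],[0,0,0],[0,0,0],[0,0,0],[0,0,0],[0,0,0],[0,0,0]]}'
CAM=side python3 - <<'E'
from rel import *
im=ctrl.get_image("side"); cv2.imwrite("pics/side8.png",im[...,::-1])
cv2.imwrite("pics/cs8.png",cv2.resize(im[150:450,170:470,::-1],None,fx=2,fy=2))
E
```

```text
t: 14.48
ee_pos: [545.4, -14.1, 5.5]
orientation: [2.087, 2.346, 0.001]
ft_force: [0.3, -4.5, 3.0]
width: 60.1
grasp_force: 2.2
t: 15.32
ee_pos: [525.6, 147.7, 5.3]
orientation: [2.085, 2.349, 0.0]
ft_force: [0.7, -6.1, 5.3]
width: 59.9
grasp_force: 3.3
tcp [525.6 147.7   5.3] yaw 96.8 F [ 0.7 -6.1  5.3]
tcp [525.6 147.7] tool-rel 0.0 0.0 bay s 25.2 lat -1.2
```

View pics/cs8.png

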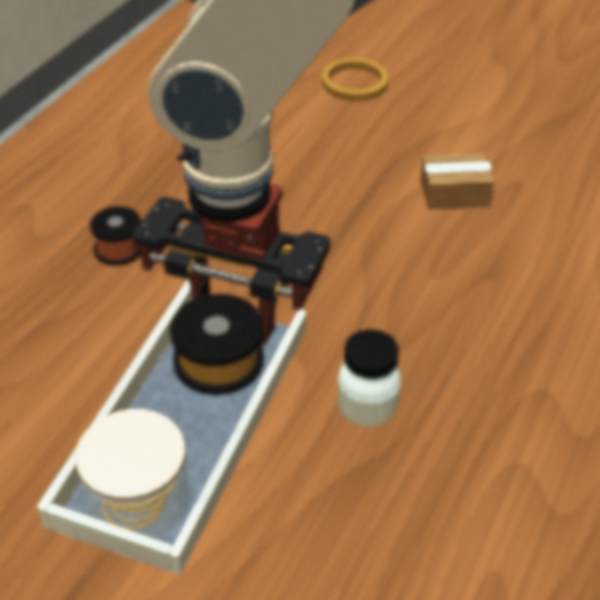

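The spool is inside the bay at crop (217,345) and upright, and everything else is where it was. I'll push on to the tub.

```bash
python3 -m pendant '{"grip":[0.36,0.36,0.36,0.36,0.36,0.36,0.36,0.36,0.36],"linear":[[8,0,0],[14,0,0],[16,0,0],[16,0,0],[12,0,0],[8,0,0],[5,0,0],[3,0,0],[2,0,0]],"angular":[[0,0,0],[0,0,0],[0,0,0],[0,0,0],[0,0,0],[0,0,0],[0,0,0],[0,0,0],[0,0,0]]}'
CAM=side python3 spool.py side9
```

```text
t: 16.12
ee_pos: [515.8, 229.8, 4.8]
orientation: [2.088, 2.348, -0.001]
ft_force: [1.2, -6.7, 5.2]
width: 59.6
grasp_force: 3.3
tcp [515.8 229.8   4.8] yaw 96.7 F [ 1.2 -6.7  5.2]
tcp [515.8 229.8] tool-rel 0.0 0.0 bay s 107.9 lat -1.6
[260. 352.] width 99.6
spool [510.9 261.5] tool-rel 32.1 -1.2 bay s 140.0 lat -2.9
```

```bash
python3 -m pendant '{"grip":[0.36,0.36,0.36,0.36,0.36,0.36,0.36,-0.45,-0.45,-0.45],"linear":[[2,0,0],[1,0,0],[0,0,0],[-8,0,0],[-17,0,0],[0,0,-20],[0,0,-35],[0,0,-35],[-15,1,-10],[-28,2,0]],"angular":[[0,0,0],[0,0,0],[0,0,0],[0,0,0],[0,0,0],[0,0,0],[0,0,0],[0,0,0],[0,0,0],[0,0,0]]}'
python3 -m pendant '{"grip":[-0.45,-0.45,-0.45,-0.45,-0.45,-0.45,-0.45,-0.45,-0.45,-0.45,-0.45,-0.45],"linear":[[-36,2,0],[-36,2,0],[-36,2,0],[-36,2,0],[-36,2,0],[-36,2,0],[-36,2,0],[-36,2,0],[-36,2,0],[-36,2,0],[-36,2,0],[-36,2,0]],"angular":[[0,0,0],[0,0,0],[0,0,0],[0,0,0],[0,0,0],[0,0,0],[0,0,0],[0,0,0],[0,0,0],[0,0,0],[0,0,0],[0,0,0]]}'
python3 -m pendant '{"grip":[-0.45,-0.45,-0.45,-0.45,-0.45],"linear":[[-30,2,0],[-20,1,0],[-10,0,0],[0,0,0],[0,0,0]],"angular":[[0,0,0],[0,0,0],[0,0,0],[0,0,0],[0,0,0]]}'
cat > bang.py <<'E'
from rel import *
import sys
im=ctrl.get_image("side"); m,_=masks(im); g=[float(a) for a in sys.argv[2:4]]
cv2.imwrite("pics/%s.png"%sys.argv[1],im[...,::-1])
px=proj([*g,10])[0]; c=contour(m["brass"],px,24); w=cast(c,14); print(px.round(),np.ptp(w,axis=0).round(1))
report("bangle",circ(c,14,45)[0])
E
CAM=side python3 bang.py side10 616 -328
CAM=side python3 spool.py side11 513 275
```

```text
t: 17.0
ee_pos: [528.5, 167.6, 107.9]
orientation: [2.083, 2.348, 0.01]
ft_force: [-0.1, -0.2, -0.4]
width: 43.1
grasp_force: 0.0
t: 18.0
ee_pos: [600.3, -262.3, 104.1]
orientation: [-2.088, -2.346, -0.001]
ft_force: [1.3, 0.3, -0.4]
width: 23.8
grasp_force: 0.0
t: 18.42
ee_pos: [610.0, -319.2, 104.0]
orientation: [-2.088, -2.346, -0.0]
ft_force: [0.1, 0.1, 0.6]
width: 23.9
grasp_force: 0.0
tcp [ 610.  -319.2  104. ] yaw 96.7 F [0.1 0.1 0.6]
tcp [ 610.  -319.2] tool-rel 0.0 0.0 bay s -448.2 lat 29.9
[346. 188.] [ 94.8 106.7]
bangle [ 612.1 -328.8] tool-rel -9.8 1.0 bay s -458.0 lat 30.9
tcp [ 610.1 -318.5  104.1] yaw 96.7 F [-0.4  0.2  0.1]
tcp [ 610.1 -318.5] tool-rel 0.0 0.0 bay s -447.5 lat 30.0
[258. 352.] width 87.9
spool [509.  277.7] tool-rel 603.9 -30.7 bay s 156.2 lat -3.0
```

```bash
python3 -m pendant '{"grip":[-0.45,-0.45,-0.45,-0.45,-0.45,-0.45],"linear":[[-10,3,0],[0,0,25],[0,0,30],[0,0,20],[0,0,0],[0,0,0]],"angular":[[0,0,0],[0,0,0],[0,0,0],[0,0,0],[0,0,0],[0,0,0]]}'
CAM=side python3 - <<'E'
from rel import *
im=ctrl.get_image("side"); cv2.imwrite("pics/side12.png",im[...,::-1])
for p in ([*tcp[:2],0],[*tcp[:2],tcp[2]]): print(((proj(p)[0]-[290,130])*5).round())
cv2.imwrite("pics/cs12.png",cv2.resize(im[130:230,290:400,::-1],None,fx=5,fy=5))
E
```

```text
t: 19.02
ee_pos: [614.5, -328.5, 28.9]
orientation: [-2.085, -2.347, 0.001]
ft_force: [-0.1, -0.7, -0.3]
width: 24.2
grasp_force: 0.0
tcp [ 614.5 -328.5   28.9] yaw 96.8 F [-0.1 -0.7 -0.3]
tcp [ 614.5 -328.5] tool-rel 0.0 0.0 bay s -458.0 lat 33.3
[281. 307.]
[282. 261.]
```

View pics/cs12.png

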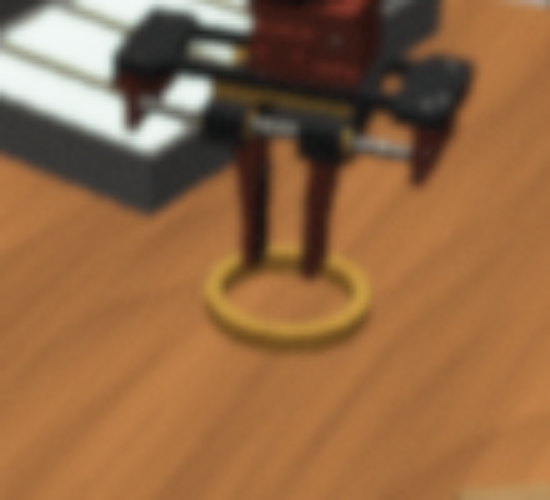

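The fingers hang inside the ring opening (ring centre at crop (287,290), tips at (255,262) and (312,272)). I'll lower them inside it and tow.

```bash
python3 -m pendant '{"grip":[-0.45,-0.45,-0.45,-0.45,-0.45,-0.45,-0.45,-0.45,-0.45,-0.45,-0.45,-0.45],"linear":[[0,0,8],[0,0,10],[0,0,6],[0,0,0],[5,0,0],[5,0,0],[5,0,0],[5,0,0],[10,-1,0],[15,-1.5,0],[18,-2,0],[20,-2,0]],"angular":[[0,0,0],[0,0,0],[0,0,0],[0,0,0],[0,0,0],[0,0,0],[0,0,0],[0,0,0],[0,0,0],[0,0,0],[0,0,0],[0,0,0]]}'
python3 -m pendant '{"grip":[-0.45,-0.45,-0.45,-0.45,-0.45,-0.45,-0.45,-0.45,-0.45,-0.45,-0.45,-0.45],"linear":[[20,-2,0],[20,-2,0],[20,-2.5,0],[20,-2.5,0],[20,-2.5,0],[20,-2.5,0],[20,-2.5,0],[20,-2.5,0],[20,-2.5,0],[18,-2,0],[12,-1,0],[6,0,0]],"angular":[[0,0,0],[0,0,0],[0,0,0],[0,0,0],[0,0,0],[0,0,0],[0,0,0],[0,0,0],[0,0,0],[0,0,0],[0,0,0],[0,0,0]]}'
CAM=side python3 bang.py side13 550 -70
```

```text
t: 20.07
ee_pos: [598.7, -246.6, 6.1]
orientation: [2.087, 2.346, 0.0]
ft_force: [0.8, -1.7, 1.3]
width: 24.1
grasp_force: 0.8
t: 21.07
ee_pos: [548.2, -34.1, 5.9]
orientation: [-2.085, -2.349, 0.0]
ft_force: [-0.4, -1.8, 0.9]
width: 24.0
grasp_force: 1.0
tcp [548.2 -34.1   5.9] yaw 96.8 F [-0.4 -1.8  0.9]
tcp [548.2 -34.1] tool-rel 0.0 0.0 bay s -158.0 lat 0.8
[325. 248.] [ 93.8 102.2]
bangle [548.1 -49.9] tool-rel -15.7 -2.0 bay s -173.7 lat -1.2
```

```bash
python3 -m pendant '{"grip":[-0.45,-0.45,-0.45,-0.45,-0.45,-0.45,-0.45,-0.45,-0.45,-0.45,-0.45,-0.45],"linear":[[8,0,0],[14,0,0],[18,0,0],[20,0,0],[20,0,0],[20,0,0],[20,0,0],[20,0,0],[18,0,0],[14,0,0],[8,0,0],[4,0,0]],"angular":[[0,0,0],[0,0,0],[0,0,0],[0,0,0],[0,0,0],[0,0,0],[0,0,0],[0,0,0],[0,0,0],[0,0,0],[0,0,0],[0,0,0]]}'
CAM=side python3 bang.py side14 528 140
```

```text
t: 22.12
ee_pos: [527.7, 147.4, 5.7]
orientation: [2.087, 2.348, -0.0]
ft_force: [-0.4, -2.1, 1.4]
width: 24.1
grasp_force: 1.1
tcp [527.7 147.4   5.7] yaw 96.7 F [-0.4 -2.1  1.4]
tcp [527.7 147.4] tool-rel 0.0 0.0 bay s 24.6 lat 0.9
[288. 309.] [90.8 89.7]
bangle [521.5 141.6] tool-rel -5.0 -6.9 bay s 19.6 lat -5.9
```

```bash
python3 -m pendant '{"grip":[-0.45,-0.45,-0.45,-0.45,-0.45,-0.45,-0.45,-0.45,-0.45,-0.45,-0.45,-0.45],"linear":[[8,0,0],[12,0,0],[12,0,0],[8,0,0],[5,0,0],[2,0,0],[0,0,0],[-6,0,0],[-8,0,0],[0,0,0],[0,0,-8],[0,0,-15]],"angular":[[0,0,0],[0,0,0],[0,0,0],[0,0,0],[0,0,0],[0,0,0],[0,0,0],[0,0,0],[0,0,0],[0,0,0],[0,0,0],[0,0,0]]}'
python3 -m pendant '{"grip":[-0.45,-0.45,-0.45,-0.45,-0.45,-0.45,-0.45,-0.45,-0.45,-0.45,-0.45,-0.45],"linear":[[0,0,-30],[0,0,-35],[0,0,-35],[-25,0,-20],[-38,0,0],[-38,0,0],[-38,0,0],[-38,0,0],[-38,0,0],[-38,0,0],[-38,0,0],[-20,0,0]],"angular":[[0,0,0],[0,0,0],[0,0,0],[0,0,0],[0,0,0],[0,0,0],[0,0,0],[0,0,0],[0,0,0],[0,0,0],[0,0,0],[0,0,0]]}'
CAM=side python3 bang.py side15 523 178
CAM=side python3 - <<'E'
import cv2
im=cv2.imread("pics/side15.png"); cv2.imwrite("pics/cs15.png",cv2.resize(im[150:450,170:470],None,fx=2,fy=2))
E
```

```text
t: 23.17
ee_pos: [522.8, 178.6, 28.0]
orientation: [-2.088, -2.345, 0.004]
ft_force: [-0.5, -0.3, 0.4]
width: 24.3
grasp_force: 0.0
t: 24.17
ee_pos: [560.4, -133.3, 149.6]
orientation: [2.09, 2.344, 0.0]
ft_force: [0.6, 0.2, 0.3]
width: 24.3
grasp_force: 0.0
tcp [ 560.4 -133.3  149.6] yaw 96.6 F [0.6 0.2 0.3]
tcp [ 560.4 -133.3] tool-rel 0.0 0.0 bay s -257.9 lat 1.6
[281. 322.] [88.8 87.4]
bangle [518.6 182.2] tool-rel 318.2 -5.5 bay s 60.3 lat -4.2
```

View pics/cs15.png

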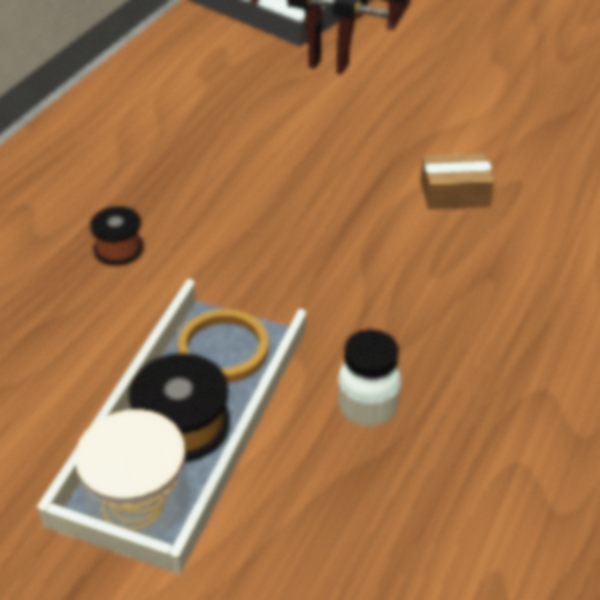

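The tub (crop 130,465), spool (180,400) and bangle (223,345) are all inside the bay, flat and in order. The bangle's front edge is about 13 mm inside the mouth, and the carton, reel and jar haven't moved.

```bash
python3 -c "
from workcell import ctrl; print(ctrl.close_job())"
```

```text
the job is handed in; nothing more can be done
None
```

The stock bay is loaded and handed in at about 24 s: tub at the back, spool in the middle and bangle at the front, all flat and inside the mouth, and the carton, reel and jar look unmoved in the last side-camera picture.

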